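Mark a stage insert with the automatic punch

TASK

Take the automatic punch out of its stand, put its nose down through the guide bush of the marking jig and press it slowly straight down on the metal insert below until its spring snaps; stop there and do not drive it on against its hard stop, which would bend the insert. Then stand the punch back in its stand, fully home and upright, let go of it, and leave the other things on the bench where they are.

Things in the scene. Friction and masses are not known exactly. Their poses are not given: they have to be found in the camera images.
- punch_grip (a point): Middle of the handle of the automatic punch, a round steel rod tool of about 0.2 kg upright in its stand. On its axis, 42 mm above the underside of the collar; z points up the tool, away from the nose. Handle 18 mm in diameter from 9 to 70 mm above that underside (dark knurl rings 24 to 60 mm), then a 21 mm cap up to 84 mm. Grip it firmly, it is pressed with up to 15 N.
- pin_tip (a point): The tip of the punch's nose pin, on its axis; 104 mm below punch_grip along the tool while the pin is fully out. The pin slides back into the handle when pressed.
- pin (a joint): How far the nose pin is pushed into the handle, m: 0 fully out, hard stop at 0.0145. Its spring pushes with about 8 N at first, rising to about 15 N near 0.008, where it trips: the force snaps down to about 4 N at 0.010 and stays low up to the hard stop, where it climbs steeply. Past 0.009 it has fired. It comes out by itself when lifted.
- punch: The whole punch with its pin. Origin on its axis at the underside of the collar (24 mm in diameter, 7 mm tall, at the handle's foot), z up the tool. Below it a dark nose pin 8 mm in diameter sticks out 62 mm, its last 7 mm tapering to a 3 mm tip. In the stand the pin hangs in the hole and the collar's underside rests on the stand's top.
- jig: Marking jig fixed to the bench: dark steel base 120 x 120 x 12 mm; a dark bridge bar 26 mm wide along its y axis on two posts holds the guide bush; under the bridge lies a plain aluminium insert plate 100 x 84 x 4 mm with a 45 mm round opening. Origin under the centre of the base, z up. The jig and its insert must never take more than 25 N.
- bush_mouth (a point): Centre of the upper rim of the guide bush, 72 mm above the bench, 25 mm from the jig's centre on its -x side. An upright steel tube 19 mm long, 11 mm bore, flaring to about 20 mm over its top 7 mm. The insert is on a screw support of varying height: its top lies 22 to 46 mm below this point, is not measured and must be felt. It does not give under the punch.
- stand: The punch's stand, fixed to the bench: plain white block 70 x 70 mm, 68 mm tall, with one vertical hole 12 mm in diameter through its centre, its mouth chamfered by 3 mm. Origin at the centre of its underside.
- stand_hole0 (a point): Centre of the mouth of the stand's hole, on the stand's top face, 68 mm above the bench.
- jar: Bystander: small brown glass jar with a cap, 42 mm in diameter, 60 mm tall; origin at the centre of its underside.
- driver: Bystander: screwdriver about 150 mm long lying on the bench.
- dishes: Bystander: two stacked flat clear dishes, 90 mm in diameter, 32 mm tall in all; origin at the centre of the underside.
- beaker: Bystander: open glass beaker, 64 mm in diameter, 80 mm tall; origin at the centre of its underside.
There are look-alikes about, which are no part of the job. Leave any turquoise look-alike of the stand alone. Leave any green look-alike of the punch alone.

How it is judged:
By the outcome, as a careful person would: the job done as asked, in the order asked, and still so for the second after the job is handed in, with the robot touching nothing.
It also fails if it takes over 64 s, if anything falls off the work surface, if the arm or the gripper's body presses on something with over 40 N, if the wrist force passes 120 N, or if a joint passes its speed limit or range.

ROBOT

A 6-joint arm with a two-finger parallel gripper is mounted at the origin on the work surface. World frame = base frame: x ahead of the robot, y to its left, z up, the work surface at z = 0. Lengths are in m, angles in rad, forces in N, time in s.
With the tool pointing down it reaches from about 0.425 to 0.95 m from the base axis. Payload 3.5 kg.
Tool frame: the origin (TCP) lies midway between the tips of the shut fingers; the grasp point (between the pads) lies 19 mm behind it; z points along the fingers, y is the line along which they close (so a half turn about z gives the same grasp; the last joint's range is limited). The gripper opens to 85 mm and grips with 20 to 120 N. Pads are 22 mm wide; open, the fingers measure 114 mm over their backs; the gripper's body (76 mm by 85 mm) begins 54 mm behind the grasp point. The pads swing forward as they close: fully open they stand 13 mm farther back than shut.
Start: joints at [1.015, 0.286, 1.577, -0, 1.279, -0.15], TCP at [0.266, 0.62, 0.231] pointing down, gripper open.
Joint ranges: [-2.77, 2.77], [-0.9, 2.22], [0.21, 2.48], [-1.53, 4.67], [0.24, 2.81], [-2.84, 2.84]. Speed limits (rad/s): [2.79, 2.79, 3.14, 3.14, 3.14, 3.14].

INTERFACE

Orientations are given as a unit quaternion [w, x, y, z].
In Python, from cell import observe, get_image, finish_job gives the robot as it stands. The module is installed in compiled form; this text tells all that it offers.
- The arm moves only by the tool move_arm, never from a script. Its argument "commands" is a list of rows, each an object of numbers: "grip": the finger opening in cm, from 0 to 8.54; "dx", "dy", "dz": the shift along the tool's x, y, z in cm; "rx", "ry", "rz": the turn, a rotation vector about the tool's x, y, z in rad. A call has 1 to 20 rows; each row is the pose to reach, as a shift and turn from the pose commanded when the call began, along the tool's axes at that moment; what a row does not reach only later rows make up. A row lasts 1/12 s, in which the tool goes at most 41.7 mm and 7.16 degrees, less where a joint would pass 70% of its speed; a pose out of reach is approached as far as the arm can. A call with a gripper value outside its range is refused whole. The fingers move at their own pace and stop on an object; "force" is the grip in N (left out, the last holds). Time passes only in rows, so rows that repeat a pose let the fingers close. It gives the time, the measured TCP pose, the force, the opening and the grip force at its end, in the units of the state.
- observe(): the state, without advancing time (a new reading comes with each control period).
- get_image(name): name is "scene" or "top" or "wrist"; returns a dict with "color" (480x640x3 uint8, red, green, blue), "fx", "fy", "cx", "cy" (pixels), "dist" ([k1, k2, p1, p2, k3] as OpenCV has them; the pictures are not rectified), "world_to_cam" (4x4, takes a point from world to camera coordinates). Camera axes: x right, y down, z forward; pixel columns grow to the right and rows downward; lengths in m; the calibration is good to about 2 mm. A picture is of the moment at which its call begins. There is no depth.
- finish_job(): hands the job in; it is judged then, once.
The state is a dict: "t": time; "qpos": joint angles; "dq": joint speeds; "joint_efforts": joint torques, N m; "tool_pos": TCP position; "ee_rot": TCP orientation; "ft_force": force on the tool from outside, world axes, zero at the start; "wrist_torque": the same for the moment, N m; "finger_gap": finger opening in m; "grasp_force": force on a finger pad.
Only numpy, scipy, OpenCV 4.12 (cv2) and the standard library are available. Lean on these libraries where they do the work, as an engineer would, in place of code of your own. Each camera call takes 0.05 s, during which the arm holds its last target. There are 200 camera calls.

## Working session

There is one attempt and no reset: what is moved stays moved. The work goes in short steps, Python scripts to look and compute and a tool call to move; the robot and the scene stay as the last step left them, time stands still between calls to the robot, and variables do not carry over. Pictures are saved under pics/ and viewed, at most 10 in all, crops included, and the job is handed in when it is done.

Besides the shell and the picture viewer there is one more tool, called as name([rows], argument=value, ...), one row to a line, values as JSON. move_arm: Moves the arm, as the interface text tells. Its arguments: {"type":"object","properties":{"commands":{"type":"array"},"force":{"type":"number"}},"required":["commands"]}

```bash
mkdir -p pics
cat > h.py <<'E'
import numpy as np, cv2
from cell import observe,get_image
def snap(n,f):
    im=get_image(n); cv2.imwrite('pics/'+f+'.png',im['color'][:,:,::-1])
    np.savez('pics/'+f+'.npz',**{k:np.array(v) for k,v in im.items()}); return im
def load(f): return np.load('pics/'+f+'.npz')
def KD(im): return np.array([[float(im['fx']),0,float(im['cx'])],[0,float(im['fy']),float(im['cy'])],[0,0,1]]),np.array(im['dist'],float)
def ray(im,u,v):
    K,D=KD(im); p=cv2.undistortPoints(np.array([[[u,v]]],float),K,D)[0,0]
    T=np.array(im['world_to_cam']); R=T[:3,:3]; return -R.T@T[:3,3], R.T@np.array([p[0],p[1],1])
def atz(im,u,v,z):
    c,d=ray(im,u,v); return c+d*(z-c[2])/d[2]
def proj(im,P):
    K,D=KD(im); T=np.array(im['world_to_cam']); 
    return cv2.projectPoints(np.array(P,float).reshape(-1,1,3),cv2.Rodrigues(T[:3,:3])[0],T[:3,3],K,D)[0][:,0]
def tri(obs):
    A=np.zeros((3,3));b=np.zeros(3)
    for im,u,v in obs:
        c,d=ray(im,u,v); d=d/np.linalg.norm(d); M=np.eye(3)-np.outer(d,d); A+=M;b+=M@c
    return np.linalg.solve(A,b)
def crop(f,x,y,w,h,s,o):
    i=cv2.imread('pics/'+f+'.png')[y:y+h,x:x+w]; cv2.imwrite('pics/'+o+'.png',cv2.resize(i,None,fx=s,fy=s,interpolation=cv2.INTER_CUBIC))
E
python3 - <<'E'
from h import *
snap('scene','s1');snap('top','t1');snap('wrist','w1')
s=observe();print(s)
for n in('s1','t1','w1'):
    T=load(n)['world_to_cam'];print(n,-T[:3,:3].T@T[:3,3],T[2,:3])
E
```

```text
{'t': 0.15, 'qpos': array([ 1.01496940e+00,  2.86984776e-01,  1.57787439e+00,  1.38125422e-05,
        1.27861156e+00, -1.50033332e-01]), 'dq': array([ 0.00079091, -0.00352807, -0.00581472, -0.00083654,  0.00121737,
       -0.00063197]), 'joint_efforts': array([ 9.20632774e-04, -4.06607294e+01, -2.93140948e+01, -1.56616093e-04,
        3.97985903e-03, -5.60961624e-06]), 'tool_pos': array([0.26616397, 0.61973399, 0.23023163]), 'ee_rot': array([-3.30780988e-04,  2.01509412e-01,  9.79486128e-01, -8.78872574e-04]), 'ft_force': array([ 0.21525044,  0.40671609, -1.17786669]), 'wrist_torque': array([ 0.02352762,  0.01118571, -0.0147807 ]), 'grasp_force': 0.0, 'finger_gap': 0.08527986808742666}
s1 [1.12001701 0.45302407 0.64611273] [-0.6374666  -0.481679   -0.60134988]
t1 [ 0.40312984 -0.0203041   1.02446584] [ 0.11162879  0.03312567 -0.99319772]
w1 [0.19279054 0.65157154 0.37219946] [ 0.28020724 -0.12287831 -0.95204245]
```

View pics/s1.png

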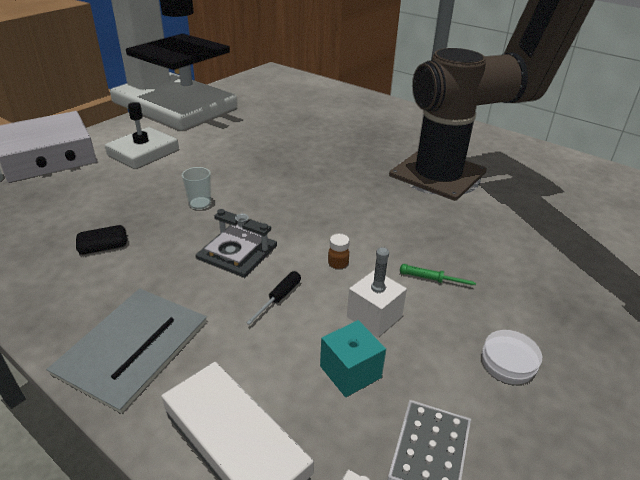

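View pics/t1.png

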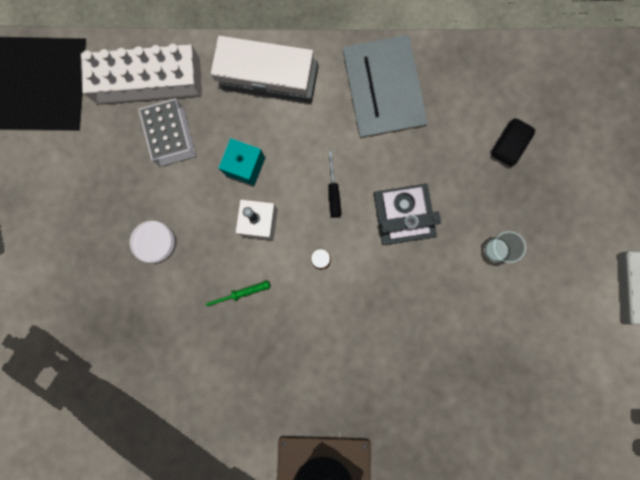

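The scene picture shows the steel punch at (380,268) upright in the white stand at (377,303). The look-alikes are a turquoise stand at (352,357) and a green tool lying at (437,275). The black driver is at (275,298), the jig at (237,240) with its bush at (243,219), the jar at (339,252), the beaker at (198,188) and the dishes at (511,357). In the top picture, the stand is at (255,219), the punch cap at (250,213) and the bush at (411,221). I choose the grey punch in the white stand and will check it in one crop.

Run:
```python
import cv2,numpy as np
s=cv2.imread('pics/s1.png');t=cv2.imread('pics/t1.png')
c=lambda i,x,y,w,h:cv2.resize(i[y:y+h,x:x+w],(400,300),interpolation=cv2.INTER_CUBIC)
# 4x scene, 5x top
a=np.hstack([c(s,330,245,100,75),c(s,190,200,100,75)]);b=np.hstack([c(t,215,190,80,60),c(t,370,185,80,60)])
cv2.imwrite('pics/c1.png',np.vstack([a,b]))
```

```text
(no output)
```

View pics/c1.png

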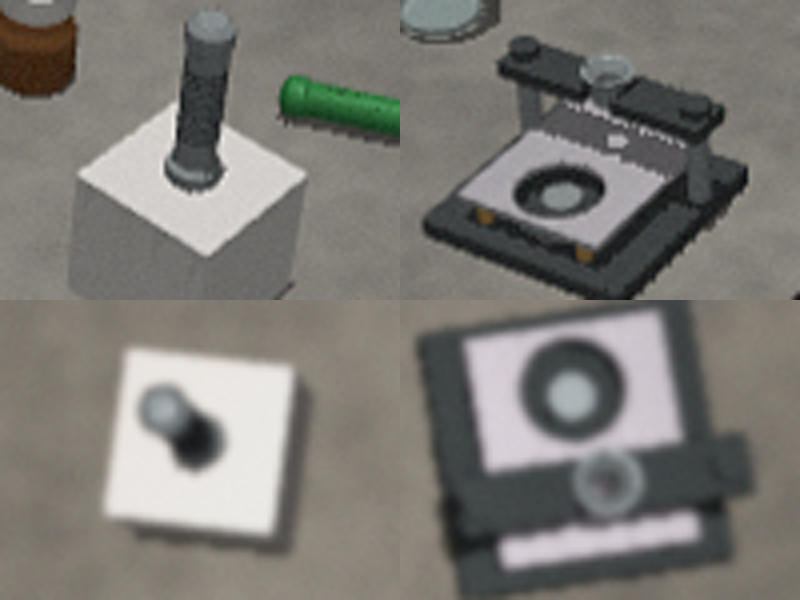

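Run:
```python
from h import *
s=load('s1');t=load('t1')
S=lambda x,y,ox=330,oy=245:(s,ox+x/4-.4,oy+y/4-.4)
T=lambda x,y,ox=215,oy=190:(t,ox+x/5-.4,oy+y/5-.4)
sc=[atz(*S(*p),.068) for p in [(78,175),(208,257),(307,178)]]
tc=np.array([atz(*T(*p),.068) for p in [(125,48),(297,67),(272,237),(106,215)]])
print('stand s',((sc[0]+sc[2])/2),'\n t',tc.mean(0),'\n',np.array(sc),'\n',tc)
a=tc[1]-tc[0];b=tc[2]-tc[3];print('yaw',np.degrees(np.arctan2(a[1],a[0])),np.degrees(np.arctan2(b[1],b[0])))
print('cap',atz(*S(212,23),.152),atz(*T(163,110),.152),'tri',tri([S(212,23),T(163,110)]))
bs=S(208,70,190,200);bt=T(208,180,370,185)
print('bush',atz(*bs,.072),atz(*bt,.072),tri([bs,bt]))
r=[atz(*T(*p,370,185),.012) for p in [(20,30),(285,10),(65,295)]]; print('jig corner',r)
j=[atz(*S(*p,190,200),.075) for p in[(122,50),(297,105)]];print('bolts',j)
o=observe();from scipy.spatial.transform import Rotation as R
w,x,y,z=o['ee_rot'];print(R.from_quat([x,y,z,w]).as_matrix().round(3))
print('jar',atz(t,320.5,259,.06),'driver',atz(t,334,200,.01))
```

```text
stand s [0.54748134 0.15525324 0.068     ] 
 t [0.54555965 0.15165864 0.068     ] 
 [[0.57756977 0.11699244 0.068     ]
 [0.58439894 0.18604352 0.068     ]
 [0.51739292 0.19351403 0.068     ]] 
 [[0.58451437 0.18449386 0.068     ]
 [0.57753374 0.11216465 0.068     ]
 [0.50607251 0.12032159 0.068     ]
 [0.514118   0.18965447 0.068     ]]
yaw -95.51265434731326 -96.61908249704352
cap [0.54921385 0.15584798 0.152     ] [0.54489382 0.15108316 0.152     ] tri [0.54509218 0.15267525 0.14794631]
bush [ 0.54539784 -0.16807535  0.072     ] [ 0.54419662 -0.17143968  0.072     ] [ 0.5438863  -0.17101028  0.07012415]
jig corner [array([ 0.61846851, -0.09899002,  0.012     ]), array([ 0.6287588 , -0.21443125,  0.012     ]), array([ 0.50176318, -0.11933458,  0.012     ])]
bolts [array([ 0.563342 , -0.2106561,  0.075    ]), array([ 0.54227003, -0.11044967,  0.075     ])]
[[-0.919  0.395 -0.001]
 [ 0.395  0.919 -0.002]
 [ 0.    -0.002 -1.   ]]
jar [0.46292222 0.01310381 0.06      ] driver [ 0.59671287 -0.01232571  0.01      ]
```

move_arm([
  {"dx": -4,"dy": -2.9,"dz": 0},
  {"dx": -7,"dy": -5,"dz": 0},
  {"dx": -10,"dy": -7.2,"dz": 0},
  {"dx": -13,"dy": -9.4,"dz": 0},
  {"dx": -16,"dy": -11.5,"dz": 0},
  {"dx": -19,"dy": -13.7,"dz": 0},
  {"dx": -22,"dy": -15.9,"dz": 0},
  {"dx": -25,"dy": -18,"dz": 0},
  {"dx": -28,"dy": -20.2,"dz": 0},
  {"dx": -31,"dy": -22.4,"dz": 0},
  {"dx": -34,"dy": -24.5,"dz": 0},
  {"dx": -37,"dy": -26.7,"dz": 0},
  {"dx": -40,"dy": -28.8,"dz": 0},
  {"dx": -42.5,"dy": -30.6,"dz": 0},
  {"dx": -44.2,"dy": -31.9,"dz": 0},
  {"dx": -44.2,"dy": -31.9,"dz": 0},
  {"dx": -44.2,"dy": -31.9,"dz": 0},
])

```text
validation failed for argument at $.co...
```

Run:
```python
from h import *
w=snap('wrist','w2');print(proj(w,[[.546,.153,.152],[.546,.153,.11],[.546,.153,.068]]))
T=w['world_to_cam'];print(-T[:3,:3].T@T[:3,3]);o=observe();print(o['tool_pos'],o['qpos'],o['ft_force'])
```

```text
[[  5.76227687 664.08580474]
 [ 31.19939958 618.23630563]
 [ 53.40823725 578.51375659]]
[0.19281345 0.65160832 0.37236998]
[0.2662157  0.61984243 0.23044286] [ 1.01499271e+00  2.86898214e-01  1.57759097e+00  4.30454728e-06
  1.27862098e+00 -1.50039407e-01] [-0.47369144 -0.20704924  0.31926092]
```

View pics/w2.png

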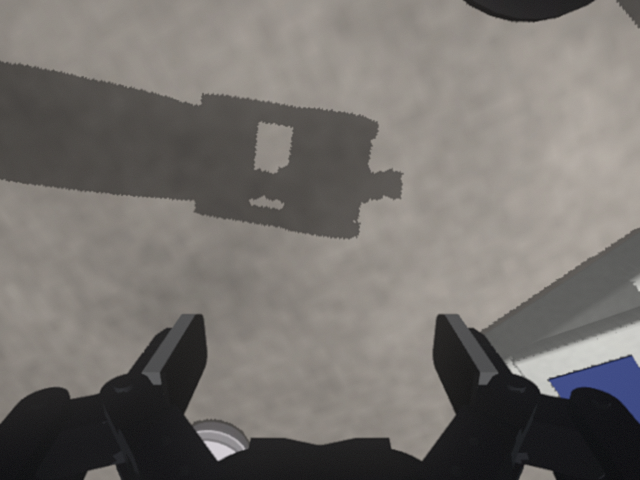

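The move was refused, and the picture is from the start pose: it shows the open fingers at (180,350) and (460,350) over bare bench, with the arm's shadow. I'll give every key in each row.

move_arm([
  {"grip": 8.5,"dx": -7,"dy": -5,"dz": 0,"rx": 0,"ry": 0,"rz": 0},
  {"grip": 8.5,"dx": -14,"dy": -10.1,"dz": 0,"rx": 0,"ry": 0,"rz": 0},
  {"grip": 8.5,"dx": -21,"dy": -15.2,"dz": 0,"rx": 0,"ry": 0,"rz": 0},
  {"grip": 8.5,"dx": -28,"dy": -20.2,"dz": 0,"rx": 0,"ry": 0,"rz": 0},
  {"grip": 8.5,"dx": -35,"dy": -25.3,"dz": 0,"rx": 0,"ry": 0,"rz": 0},
  {"grip": 8.5,"dx": -44.2,"dy": -31.9,"dz": 0,"rx": 0,"ry": 0,"rz": 0},
  {"grip": 8.5,"dx": -44.2,"dy": -31.9,"dz": 0,"rx": 0,"ry": 0,"rz": 0},
  {"grip": 8.5,"dx": -44.2,"dy": -31.9,"dz": 0,"rx": 0,"ry": 0,"rz": 0},
  {"grip": 8.5,"dx": -44.2,"dy": -31.9,"dz": 0,"rx": 0,"ry": 0,"rz": 0},
  {"grip": 8.5,"dx": -44.2,"dy": -31.9,"dz": 0,"rx": 0,"ry": 0,"rz": 0},
  {"grip": 8.5,"dx": -44.2,"dy": -31.9,"dz": 0,"rx": 0,"ry": 0,"rz": 0},
  {"grip": 8.5,"dx": -44.2,"dy": -31.9,"dz": 0,"rx": 0,"ry": 0,"rz": 0},
  {"grip": 8.5,"dx": -44.2,"dy": -31.9,"dz": 0,"rx": 0,"ry": 0,"rz": 0},
  {"grip": 8.5,"dx": -44.2,"dy": -31.9,"dz": 0,"rx": 0,"ry": 0,"rz": 0},
  {"grip": 8.5,"dx": -44.2,"dy": -31.9,"dz": 0,"rx": 0,"ry": 0,"rz": 0},
  {"grip": 8.5,"dx": -44.2,"dy": -31.9,"dz": 0,"rx": 0,"ry": 0,"rz": 0},
], force=90)

```text
t: 1.53
tool_pos: [0.5463, 0.1526, 0.231]
ee_rot: [-0.001, 0.202, 0.979, 0.0]
ft_force: [-0.3, 0.2, 0.5]
finger_gap: 0.0851
grasp_force: 0.0
```

Run:
```python
from h import *
w=snap('wrist','w3');print(proj(w,[[.546,.153,.152],[.546,.153,.11],[.546,.153,.068]]))
T=w['world_to_cam'];print(-T[:3,:3].T@T[:3,3]);o=observe();print(o['t'],o['tool_pos'],o['ee_rot'],o['qpos'],o['ft_force'])
```

```text
[[319.92001836 254.72780204]
 [319.86618101 234.26445317]
 [319.8259777  219.00204971]]
[0.47300504 0.18424364 0.37318094]
1.5833 [0.54597877 0.15335725 0.23102417] [-4.80618387e-04  2.01249877e-01  9.79539812e-01  1.15636636e-04] [ 9.47319402e-02  5.04268702e-02  1.84553167e+00  5.30418273e-04
  1.24648544e+00 -1.07096610e+00] [-0.80980705  0.41302256 -0.2553391 ]
```

View pics/w3.png

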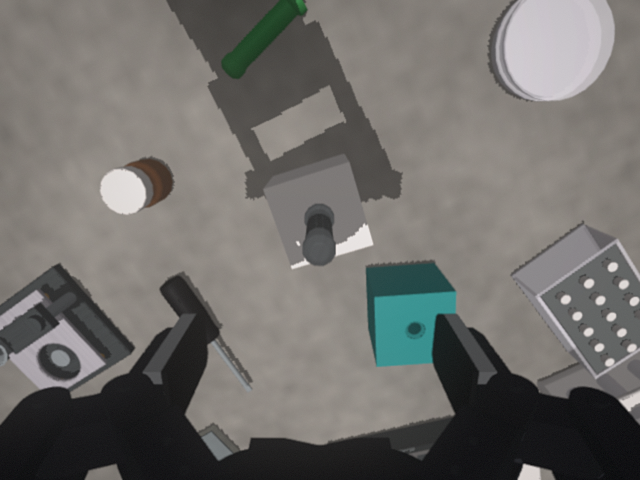

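The wrist picture shows the cap at about (319,250) and the collar at about (319,215) on the white stand. The turquoise stand at (410,310) is clear of the left finger's path. I'll take one enlarged crop for the offset along tool x.

Run:
```python
from h import *
crop('w3',260,150,120,120,5,'c3')
```

```text
(no output)
```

View pics/c3.png

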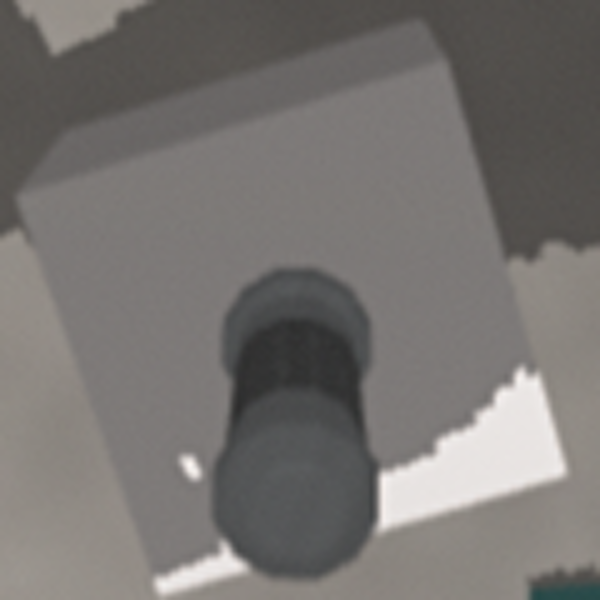

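The crop confirms the grey punch in the white stand. The cap circle is centred at about (318.8,249.4) in full-picture pixels, and the stand's top corners are all visible.

Run:
```python
from h import *
from scipy.spatial.transform import Rotation as R
w=load('w3');f=lambda x,y:(w,260+x/5-.4,150+y/5-.4)
cap=atz(*f(296,498),.152);st=np.mean([atz(*f(*p),.068) for p in[(15,195),(447,62),(568,475),(160,597)]],0)
o=observe();q=o['ee_rot'];M=R.from_quat(np.r_[q[1:],q[0]]).as_matrix()
for p in(cap,st):print(p,M.T@(p-o['tool_pos']))
```

```text
[0.54255639 0.15376421 0.152     ] [ 0.00322752 -0.00097795  0.07902737]
[0.54460736 0.15297621 0.068     ] [ 0.000949   -0.00089627  0.16302516]
```

move_arm([
  {"grip": 8.5,"dx": 0.2,"dy": -0.1,"dz": 4,"rx": 0,"ry": 0,"rz": 0},
  {"grip": 8.5,"dx": 0.2,"dy": -0.1,"dz": 8,"rx": 0,"ry": 0,"rz": 0},
  {"grip": 8.5,"dx": 0.2,"dy": -0.1,"dz": 11,"rx": 0,"ry": 0,"rz": 0},
  {"grip": 8.5,"dx": 0.2,"dy": -0.1,"dz": 13,"rx": 0,"ry": 0,"rz": 0},
  {"grip": 6,"dx": 0.2,"dy": -0.1,"dz": 14,"rx": 0,"ry": 0,"rz": 0},
  {"grip": 4,"dx": 0.2,"dy": -0.1,"dz": 14,"rx": 0,"ry": 0,"rz": 0},
  {"grip": 2.5,"dx": 0.2,"dy": -0.1,"dz": 14,"rx": 0,"ry": 0,"rz": 0},
  {"grip": 2.5,"dx": 0.2,"dy": -0.1,"dz": 14,"rx": 0,"ry": 0,"rz": 0},
  {"grip": 1,"dx": 0.2,"dy": -0.1,"dz": 14,"rx": 0,"ry": 0,"rz": 0},
  {"grip": 1,"dx": 0.2,"dy": -0.1,"dz": 14,"rx": 0,"ry": 0,"rz": 0},
  {"grip": 1,"dx": 0.2,"dy": -0.1,"dz": 14,"rx": 0,"ry": 0,"rz": 0},
  {"grip": 1,"dx": 0.2,"dy": -0.1,"dz": 14,"rx": 0,"ry": 0,"rz": 0},
  {"grip": 1,"dx": 0.2,"dy": -0.1,"dz": 14,"rx": 0,"ry": 0,"rz": 0},
], force=90)

```text
t: 2.67
tool_pos: [0.5458, 0.1526, 0.0937]
ee_rot: [0.002, 0.202, 0.979, 0.0]
ft_force: [-1.6, -0.2, 5.8]
finger_gap: 0.0161
grasp_force: 87.5
```

Run:
```python
from h import *
o=observe();print(o)
```

```text
{'t': 2.6667, 'qpos': array([ 9.35562369e-02,  2.03108847e-01,  1.94813806e+00,  2.79639320e-06,
        9.86980092e-01, -1.07137410e+00]), 'dq': array([0.00036952, 0.00089966, 0.00071321, 0.00219464, 0.00173753,
       0.00012388]), 'joint_efforts': array([-4.47384606e-02, -3.00206244e+01, -2.31460458e+01,  5.67787292e-02,
       -3.77963651e-01,  2.25709565e-02]), 'tool_pos': array([0.54577055, 0.15255351, 0.09370971]), 'ee_rot': array([1.60906250e-03, 2.01543471e-01, 9.79478125e-01, 4.92779639e-04]), 'ft_force': array([-1.60241619, -0.1592324 ,  5.78832212]), 'wrist_torque': array([-0.00615866,  0.2575111 ,  0.0257752 ]), 'grasp_force': 87.48417422175407, 'finger_gap': 0.016136450732171764}
```

move_arm([
  {"grip": 1,"dx": 0,"dy": 0,"dz": -0.5,"rx": 0,"ry": 0,"rz": 0},
  {"grip": 1,"dx": 0,"dy": 0,"dz": -1.5,"rx": 0,"ry": 0,"rz": 0},
  {"grip": 1,"dx": 0,"dy": 0,"dz": -3,"rx": 0,"ry": 0,"rz": 0},
  {"grip": 1,"dx": 0,"dy": 0,"dz": -5,"rx": 0,"ry": 0,"rz": 0},
  {"grip": 1,"dx": 0,"dy": 0,"dz": -7,"rx": 0,"ry": 0,"rz": 0},
  {"grip": 1,"dx": 0,"dy": 0,"dz": -9.5,"rx": 0,"ry": 0,"rz": 0},
  {"grip": 1,"dx": 0,"dy": 0,"dz": -12,"rx": 0,"ry": 0,"rz": 0},
  {"grip": 1,"dx": 0,"dy": 0,"dz": -12,"rx": 0,"ry": 0,"rz": 0},
  {"grip": 1,"dx": 0,"dy": 0,"dz": -12,"rx": 0,"ry": 0,"rz": 0},
], force=90)

```text
t: 3.42
tool_pos: [0.5451, 0.1526, 0.2132]
ee_rot: [0.002, 0.202, 0.979, 0.001]
ft_force: [1.0, -0.4, -3.3]
finger_gap: 0.016
grasp_force: 87.8
```

Run:
```python
from h import *
o=observe();print({k:np.round(v,4) for k,v in o.items()})
s=snap('scene','s4');t=snap('top','t4');w=snap('wrist','w4')
p=o['tool_pos'];print(proj(s,[p,p-[0,0,.0877]]),proj(t,[p,p-[0,0,.0877]]),proj(w,[p,p-[0,0,.0877]]))
a=cv2.imread('pics/s4.png')
u=proj(s,[p])[0].astype(int);v=proj(t,[p-[0,0,.06]])[0].astype(int);b=cv2.imread('pics/t4.png')
x=a[u[1]-40:u[1]+110,u[0]-50:u[0]+50];y=cv2.imread('pics/w4.png')[130:430,200:440]
print('ori',u-[50,40])
cv2.imwrite('pics/c4.png',np.hstack([cv2.resize(x,(400,600),interpolation=2),cv2.resize(y,(400,500),interpolation=2)[:600] if 0 else cv2.copyMakeBorder(cv2.resize(y,(400,500),interpolation=2),0,100,0,0,0)]))
```

```text
{'t': np.float64(3.4167), 'qpos': array([ 9.3700e-02,  6.1300e-02,  1.8677e+00,  1.0000e-04,  1.2089e+00,
       -1.0713e+00]), 'dq': array([-0.0008,  0.0372,  0.0613, -0.0011,  0.0008, -0.0012]), 'joint_efforts': array([ 2.98000e-02, -3.35983e+01, -3.10340e+01,  2.50000e-03,
       -1.66000e-02,  0.00000e+00]), 'tool_pos': array([0.5451, 0.1526, 0.2132]), 'ee_rot': array([1.800e-03, 2.015e-01, 9.795e-01, 6.000e-04]), 'ft_force': array([ 1.0083, -0.4353, -3.2759]), 'wrist_torque': array([ 0.058 , -0.0476,  0.0383]), 'grasp_force': np.float64(87.8272), 'finger_gap': np.float64(0.016)}
[[386.25068632 216.70517197]
 [380.56269386 261.16873158]] [[239.81136115 205.79685541]
 [249.01558759 213.67851763]] [[321.88702663 329.9501867 ]
 [321.28155427 255.28934933]]
ori [336 176]
```

View pics/c4.png

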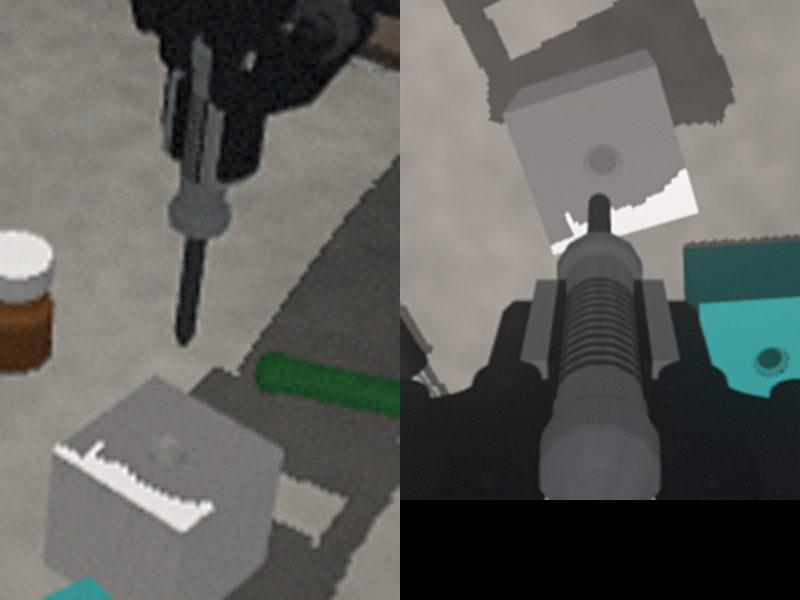

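The crop shows the punch held straight between the fingers. The tip is at about (381,262) in the scene picture and (320,247) in the wrist picture, and the stand's hole is free.

move_arm([
  {"grip": 1,"dx": -0.8,"dy": -1.9,"dz": 0,"rx": 0,"ry": 0,"rz": 0},
  {"grip": 1,"dx": -2,"dy": -4.7,"dz": 0,"rx": 0,"ry": 0,"rz": 0},
  {"grip": 1,"dx": -3.3,"dy": -7.8,"dz": 0,"rx": 0,"ry": 0,"rz": 0},
  {"grip": 1,"dx": -4.7,"dy": -11.1,"dz": 0,"rx": 0,"ry": 0,"rz": 0},
  {"grip": 1,"dx": -6.1,"dy": -14.4,"dz": 0,"rx": 0,"ry": 0,"rz": 0},
  {"grip": 1,"dx": -7.5,"dy": -17.7,"dz": 0,"rx": 0,"ry": 0,"rz": 0},
  {"grip": 1,"dx": -8.9,"dy": -21,"dz": 0,"rx": 0,"ry": 0,"rz": 0},
  {"grip": 1,"dx": -10.3,"dy": -24.3,"dz": 0,"rx": 0,"ry": 0,"rz": 0},
  {"grip": 1,"dx": -11.5,"dy": -27.2,"dz": 0,"rx": 0,"ry": 0,"rz": 0},
  {"grip": 1,"dx": -12.3,"dy": -29,"dz": 1,"rx": 0,"ry": 0,"rz": 0},
  {"grip": 1,"dx": -12.6,"dy": -29.7,"dz": 2,"rx": 0,"ry": 0,"rz": 0},
  {"grip": 1,"dx": -12.6,"dy": -29.7,"dz": 3,"rx": 0,"ry": 0,"rz": 0},
  {"grip": 1,"dx": -12.6,"dy": -29.7,"dz": 3,"rx": 0,"ry": 0,"rz": 0},
  {"grip": 1,"dx": -12.6,"dy": -29.7,"dz": 3,"rx": 0,"ry": 0,"rz": 0},
  {"grip": 1,"dx": -12.6,"dy": -29.7,"dz": 3,"rx": 0,"ry": 0,"rz": 0},
])

```text
t: 4.82
tool_pos: [0.5429, -0.1687, 0.1809]
ee_rot: [-0.0, 0.201, 0.98, 0.0]
ft_force: [0.4, 0.1, -1.3]
finger_gap: 0.0163
grasp_force: 88.2
```

Run:
```python
from h import *
o=observe();print({k:np.round(v,4) for k,v in o.items()})
s=snap('scene','s5');w=snap('wrist','w5')
p=o['tool_pos'];tip=p-[0,0,.0877]
q=[tip,[.544,-.171,.072]];print(proj(s,q),proj(w,q))
print('tip by s4',atz(load('s4'),381.4,261.9,.2132-.0877))
a=cv2.imread('pics/s5.png');u=proj(s,[tip])[0].astype(int);v=proj(w,[tip])[0].astype(int)
b=cv2.imread('pics/w5.png');print(u-[40,60],v-[40,60])
cv2.imwrite('pics/c5.png',np.hstack([cv2.resize(i[c[1]-60:c[1]+60,c[0]-40:c[0]+40],(400,600),interpolation=2) for i,c in((a,u),(b,v))]))
```

```text
{'t': np.float64(4.8167), 'qpos': array([-4.7990e-01,  1.0100e-01,  1.8871e+00,  4.0000e-04,  1.1546e+00,
       -1.6467e+00]), 'dq': array([ 0.0017, -0.0141, -0.019 , -0.0031, -0.0024, -0.002 ]), 'joint_efforts': array([-2.78700e-01, -3.23179e+01, -2.83211e+01, -9.00000e-03,
        1.98000e-02,  1.60000e-03]), 'tool_pos': array([ 0.5429, -0.1687,  0.1809]), 'ee_rot': array([-5.000e-04,  2.007e-01,  9.797e-01,  3.000e-04]), 'ft_force': array([ 0.419 ,  0.1419, -1.3314]), 'wrist_torque': array([-0.0132, -0.0564,  0.0397]), 'grasp_force': np.float64(88.1595), 'finger_gap': np.float64(0.0163)}
[[241.58826555 207.57683576]
 [241.04995091 216.26937332]] [[319.59458852 249.44104714]
 [317.05986021 241.83437343]]
tip by s4 [0.54589802 0.15465376 0.1255    ]
[201 147] [279 189]
```

View pics/c5.png

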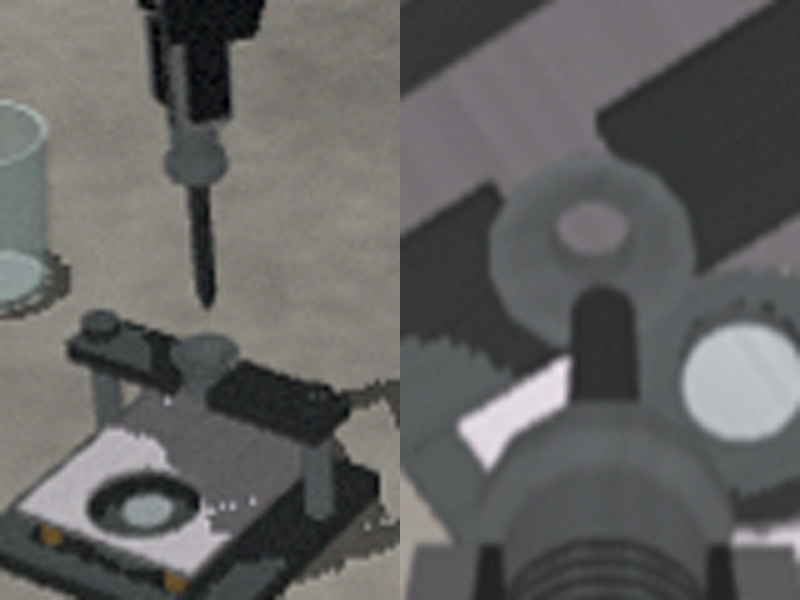

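The scene half shows the tip at (242,207.6) above the bush rim at (241.8,217). In the wrist half the tip is at (319.6,248) and the rim is centred at (316.8,238.6).

Run:
```python
from h import *
from scipy.spatial.transform import Rotation as R
s=load('s5');w=load('w5');o=observe();q=o['ee_rot'];M=R.from_quat(np.r_[q[1:],q[0]]).as_matrix()
z=o['tool_pos'][2]-.0877
for im,t,b in((s,(242,207.6),(241.8,217)),(w,(319.6,248),(316.8,238.6))):
    T=atz(im,*t,z);B=atz(im,*b,.072);print(T,B,(M.T@(B-T))*100)
print(o['tool_pos'])
```

```text
[ 0.54349352 -0.16682476  0.09425849] [ 0.54489002 -0.16801856  0.072     ] [-0.17306233 -0.05500693  2.22602348]
[ 0.54167688 -0.16816764  0.09425849] [ 0.54185133 -0.17026398  0.072     ] [-0.09618216 -0.18603853  2.22593633]
[ 0.54337669 -0.16910278  0.18195849]
```

move_arm([
  {"grip": 1,"dx": -0.14,"dy": -0.14,"dz": 0.3,"rx": 0,"ry": 0,"rz": 0},
  {"grip": 1,"dx": -0.14,"dy": -0.14,"dz": 0.9,"rx": 0,"ry": 0,"rz": 0},
  {"grip": 1,"dx": -0.14,"dy": -0.14,"dz": 1.6,"rx": 0,"ry": 0,"rz": 0},
  {"grip": 1,"dx": -0.14,"dy": -0.14,"dz": 2.2,"rx": 0,"ry": 0,"rz": 0},
  {"grip": 1,"dx": -0.14,"dy": -0.14,"dz": 2.6,"rx": 0,"ry": 0,"rz": 0},
  {"grip": 1,"dx": -0.14,"dy": -0.14,"dz": 3,"rx": 0,"ry": 0,"rz": 0},
  {"grip": 1,"dx": -0.14,"dy": -0.14,"dz": 3.4,"rx": 0,"ry": 0,"rz": 0},
  {"grip": 1,"dx": -0.14,"dy": -0.14,"dz": 3.7,"rx": 0,"ry": 0,"rz": 0},
  {"grip": 1,"dx": -0.14,"dy": -0.14,"dz": 3.7,"rx": 0,"ry": 0,"rz": 0},
  {"grip": 1,"dx": -0.14,"dy": -0.14,"dz": 3.7,"rx": 0,"ry": 0,"rz": 0},
])

```text
t: 5.75
tool_pos: [0.5436, -0.172, 0.1442]
ee_rot: [-0.0, 0.202, 0.979, 0.0]
ft_force: [0.3, -0.4, -1.5]
finger_gap: 0.0163
grasp_force: 88.2
```

move_arm([
  {"grip": 1,"dx": 0,"dy": 0,"dz": 0.1,"rx": 0,"ry": 0,"rz": 0},
  {"grip": 1,"dx": 0,"dy": 0,"dz": 0.2,"rx": 0,"ry": 0,"rz": 0},
  {"grip": 1,"dx": 0,"dy": 0,"dz": 0.3,"rx": 0,"ry": 0,"rz": 0},
  {"grip": 1,"dx": 0,"dy": 0,"dz": 0.4,"rx": 0,"ry": 0,"rz": 0},
  {"grip": 1,"dx": 0,"dy": 0,"dz": 0.5,"rx": 0,"ry": 0,"rz": 0},
  {"grip": 1,"dx": 0,"dy": 0,"dz": 0.6,"rx": 0,"ry": 0,"rz": 0},
  {"grip": 1,"dx": 0,"dy": 0,"dz": 0.6,"rx": 0,"ry": 0,"rz": 0},
  {"grip": 1,"dx": 0,"dy": 0,"dz": 0.6,"rx": 0,"ry": 0,"rz": 0},
])

```text
t: 6.42
tool_pos: [0.5436, -0.1719, 0.1382]
ee_rot: [-0.0, 0.201, 0.979, 0.0]
ft_force: [0.2, 0.2, -1.7]
finger_gap: 0.0163
grasp_force: 88.2
```

move_arm([
  {"grip": 1,"dx": 0,"dy": 0,"dz": 0.1,"rx": 0,"ry": 0,"rz": 0},
  {"grip": 1,"dx": 0,"dy": 0,"dz": 0.2,"rx": 0,"ry": 0,"rz": 0},
  {"grip": 1,"dx": 0,"dy": 0,"dz": 0.3,"rx": 0,"ry": 0,"rz": 0},
  {"grip": 1,"dx": 0,"dy": 0,"dz": 0.4,"rx": 0,"ry": 0,"rz": 0},
  {"grip": 1,"dx": 0,"dy": 0,"dz": 0.5,"rx": 0,"ry": 0,"rz": 0},
  {"grip": 1,"dx": 0,"dy": 0,"dz": 0.5,"rx": 0,"ry": 0,"rz": 0},
  {"grip": 1,"dx": 0,"dy": 0,"dz": 0.5,"rx": 0,"ry": 0,"rz": 0},
])

```text
t: 7.0
tool_pos: [0.5436, -0.1719, 0.1332]
ee_rot: [-0.0, 0.202, 0.979, 0.0]
ft_force: [0.2, 0.2, -2.6]
finger_gap: 0.016
grasp_force: 88.2
```

move_arm([
  {"grip": 1,"dx": 0,"dy": 0,"dz": 0.1,"rx": 0,"ry": 0,"rz": 0},
  {"grip": 1,"dx": 0,"dy": 0,"dz": 0.2,"rx": 0,"ry": 0,"rz": 0},
  {"grip": 1,"dx": 0,"dy": 0,"dz": 0.3,"rx": 0,"ry": 0,"rz": 0},
  {"grip": 1,"dx": 0,"dy": 0,"dz": 0.4,"rx": 0,"ry": 0,"rz": 0},
  {"grip": 1,"dx": 0,"dy": 0,"dz": 0.5,"rx": 0,"ry": 0,"rz": 0},
  {"grip": 1,"dx": 0,"dy": 0,"dz": 0.5,"rx": 0,"ry": 0,"rz": 0},
  {"grip": 1,"dx": 0,"dy": 0,"dz": 0.5,"rx": 0,"ry": 0,"rz": 0},
])

```text
t: 7.58
tool_pos: [0.5436, -0.1719, 0.1282]
ee_rot: [-0.0, 0.202, 0.979, 0.0]
ft_force: [-0.4, -0.8, -2.7]
finger_gap: 0.0162
grasp_force: 88.2
```

move_arm([
  {"grip": 1,"dx": 0,"dy": 0,"dz": 0.1,"rx": 0,"ry": 0,"rz": 0},
  {"grip": 1,"dx": 0,"dy": 0,"dz": 0.2,"rx": 0,"ry": 0,"rz": 0},
  {"grip": 1,"dx": 0,"dy": 0,"dz": 0.3,"rx": 0,"ry": 0,"rz": 0},
  {"grip": 1,"dx": 0,"dy": 0,"dz": 0.4,"rx": 0,"ry": 0,"rz": 0},
  {"grip": 1,"dx": 0,"dy": 0,"dz": 0.5,"rx": 0,"ry": 0,"rz": 0},
  {"grip": 1,"dx": 0,"dy": 0,"dz": 0.5,"rx": 0,"ry": 0,"rz": 0},
  {"grip": 1,"dx": 0,"dy": 0,"dz": 0.5,"rx": 0,"ry": 0,"rz": 0},
])

```text
t: 8.17
tool_pos: [0.5436, -0.1719, 0.1232]
ee_rot: [-0.0, 0.202, 0.979, 0.0]
ft_force: [-0.4, -0.2, -1.1]
finger_gap: 0.0162
grasp_force: 88.2
```

move_arm([
  {"grip": 1,"dx": 0,"dy": 0,"dz": 0.1,"rx": 0,"ry": 0,"rz": 0},
  {"grip": 1,"dx": 0,"dy": 0,"dz": 0.2,"rx": 0,"ry": 0,"rz": 0},
  {"grip": 1,"dx": 0,"dy": 0,"dz": 0.3,"rx": 0,"ry": 0,"rz": 0},
  {"grip": 1,"dx": 0,"dy": 0,"dz": 0.4,"rx": 0,"ry": 0,"rz": 0},
  {"grip": 1,"dx": 0,"dy": 0,"dz": 0.4,"rx": 0,"ry": 0,"rz": 0},
  {"grip": 1,"dx": 0,"dy": 0,"dz": 0.4,"rx": 0,"ry": 0,"rz": 0},
])

```text
t: 8.67
tool_pos: [0.5435, -0.172, 0.1192]
ee_rot: [-0.0, 0.202, 0.979, 0.0]
ft_force: [0.1, 0.0, -1.5]
finger_gap: 0.0165
grasp_force: 88.2
```

move_arm([
  {"grip": 1,"dx": 0,"dy": 0,"dz": 0.1,"rx": 0,"ry": 0,"rz": 0},
  {"grip": 1,"dx": 0,"dy": 0,"dz": 0.2,"rx": 0,"ry": 0,"rz": 0},
  {"grip": 1,"dx": 0,"dy": 0,"dz": 0.3,"rx": 0,"ry": 0,"rz": 0},
  {"grip": 1,"dx": 0,"dy": 0,"dz": 0.4,"rx": 0,"ry": 0,"rz": 0},
  {"grip": 1,"dx": 0,"dy": 0,"dz": 0.4,"rx": 0,"ry": 0,"rz": 0},
  {"grip": 1,"dx": 0,"dy": 0,"dz": 0.4,"rx": 0,"ry": 0,"rz": 0},
])

```text
t: 9.17
tool_pos: [0.5436, -0.172, 0.1153]
ee_rot: [-0.0, 0.202, 0.979, 0.0]
ft_force: [-0.4, 0.8, -2.3]
finger_gap: 0.0161
grasp_force: 88.2
```

move_arm([
  {"grip": 1,"dx": 0,"dy": 0,"dz": 0.1,"rx": 0,"ry": 0,"rz": 0},
  {"grip": 1,"dx": 0,"dy": 0,"dz": 0.2,"rx": 0,"ry": 0,"rz": 0},
  {"grip": 1,"dx": 0,"dy": 0,"dz": 0.3,"rx": 0,"ry": 0,"rz": 0},
  {"grip": 1,"dx": 0,"dy": 0,"dz": 0.3,"rx": 0,"ry": 0,"rz": 0},
  {"grip": 1,"dx": 0,"dy": 0,"dz": 0.3,"rx": 0,"ry": 0,"rz": 0},
])

```text
t: 9.58
tool_pos: [0.5443, -0.1723, 0.1143]
ee_rot: [0.001, 0.201, 0.979, -0.0]
ft_force: [-2.1, 1.7, 6.3]
finger_gap: 0.0161
grasp_force: 88.4
```

move_arm([
  {"grip": 1,"dx": 0,"dy": 0,"dz": 0.05,"rx": 0,"ry": 0,"rz": 0},
  {"grip": 1,"dx": 0,"dy": 0,"dz": 0.1,"rx": 0,"ry": 0,"rz": 0},
  {"grip": 1,"dx": 0,"dy": 0,"dz": 0.15,"rx": 0,"ry": 0,"rz": 0},
  {"grip": 1,"dx": 0,"dy": 0,"dz": 0.2,"rx": 0,"ry": 0,"rz": 0},
  {"grip": 1,"dx": 0,"dy": 0,"dz": 0.25,"rx": 0,"ry": 0,"rz": 0},
  {"grip": 1,"dx": 0,"dy": 0,"dz": 0.3,"rx": 0,"ry": 0,"rz": 0},
  {"grip": 1,"dx": 0,"dy": 0,"dz": 0.35,"rx": 0,"ry": 0,"rz": 0},
  {"grip": 1,"dx": 0,"dy": 0,"dz": 0.4,"rx": 0,"ry": 0,"rz": 0},
  {"grip": 1,"dx": 0,"dy": 0,"dz": 0.45,"rx": 0,"ry": 0,"rz": 0},
  {"grip": 1,"dx": 0,"dy": 0,"dz": 0.5,"rx": 0,"ry": 0,"rz": 0},
  {"grip": 1,"dx": 0,"dy": 0,"dz": 0.5,"rx": 0,"ry": 0,"rz": 0},
  {"grip": 1,"dx": 0,"dy": 0,"dz": 0.5,"rx": 0,"ry": 0,"rz": 0},
])

```text
t: 10.58
tool_pos: [0.5446, -0.1724, 0.1103]
ee_rot: [0.001, 0.201, 0.98, -0.0]
ft_force: [-3.3, 0.5, 9.3]
finger_gap: 0.0162
grasp_force: 88.6
```

move_arm([
  {"grip": 1,"dx": 0,"dy": 0,"dz": 0.04,"rx": 0,"ry": 0,"rz": 0},
  {"grip": 1,"dx": 0,"dy": 0,"dz": 0.08,"rx": 0,"ry": 0,"rz": 0},
  {"grip": 1,"dx": 0,"dy": 0,"dz": 0.12,"rx": 0,"ry": 0,"rz": 0},
  {"grip": 1,"dx": 0,"dy": 0,"dz": 0.16,"rx": 0,"ry": 0,"rz": 0},
  {"grip": 1,"dx": 0,"dy": 0,"dz": 0.2,"rx": 0,"ry": 0,"rz": 0},
  {"grip": 1,"dx": 0,"dy": 0,"dz": 0.24,"rx": 0,"ry": 0,"rz": 0},
  {"grip": 1,"dx": 0,"dy": 0,"dz": 0.28,"rx": 0,"ry": 0,"rz": 0},
  {"grip": 1,"dx": 0,"dy": 0,"dz": 0.28,"rx": 0,"ry": 0,"rz": 0},
  {"grip": 1,"dx": 0,"dy": 0,"dz": 0.28,"rx": 0,"ry": 0,"rz": 0},
])

```text
t: 11.33
tool_pos: [0.5447, -0.1725, 0.108]
ee_rot: [0.001, 0.201, 0.98, -0.0]
ft_force: [-4.2, 1.3, 11.9]
finger_gap: 0.0162
grasp_force: 88.7
```

move_arm([
  {"grip": 1,"dx": 0,"dy": 0,"dz": 0.03,"rx": 0,"ry": 0,"rz": 0},
  {"grip": 1,"dx": 0,"dy": 0,"dz": 0.06,"rx": 0,"ry": 0,"rz": 0},
  {"grip": 1,"dx": 0,"dy": 0,"dz": 0.09,"rx": 0,"ry": 0,"rz": 0},
  {"grip": 1,"dx": 0,"dy": 0,"dz": 0.09,"rx": 0,"ry": 0,"rz": 0},
  {"grip": 1,"dx": 0,"dy": 0,"dz": 0.09,"rx": 0,"ry": 0,"rz": 0},
])

```text
t: 11.75
tool_pos: [0.5448, -0.1725, 0.1073]
ee_rot: [0.001, 0.201, 0.98, -0.0]
ft_force: [-3.4, 2.1, 13.0]
finger_gap: 0.016
grasp_force: 88.8
```

move_arm([
  {"grip": 1,"dx": 0,"dy": 0,"dz": 0.02,"rx": 0,"ry": 0,"rz": 0},
  {"grip": 1,"dx": 0,"dy": 0,"dz": 0.04,"rx": 0,"ry": 0,"rz": 0},
  {"grip": 1,"dx": 0,"dy": 0,"dz": 0.06,"rx": 0,"ry": 0,"rz": 0},
  {"grip": 1,"dx": 0,"dy": 0,"dz": 0.06,"rx": 0,"ry": 0,"rz": 0},
  {"grip": 1,"dx": 0,"dy": 0,"dz": 0.06,"rx": 0,"ry": 0,"rz": 0},
])

```text
t: 12.17
tool_pos: [0.5448, -0.1725, 0.1068]
ee_rot: [0.001, 0.201, 0.98, -0.0]
ft_force: [-4.0, 1.5, 12.8]
finger_gap: 0.0162
grasp_force: 88.8
```

move_arm([
  {"grip": 1,"dx": 0,"dy": 0,"dz": 0.02,"rx": 0,"ry": 0,"rz": 0},
  {"grip": 1,"dx": 0,"dy": 0,"dz": 0.04,"rx": 0,"ry": 0,"rz": 0},
  {"grip": 1,"dx": 0,"dy": 0,"dz": 0.06,"rx": 0,"ry": 0,"rz": 0},
  {"grip": 1,"dx": 0,"dy": 0,"dz": 0.06,"rx": 0,"ry": 0,"rz": 0},
  {"grip": 1,"dx": 0,"dy": 0,"dz": 0.06,"rx": 0,"ry": 0,"rz": 0},
])

```text
t: 12.58
tool_pos: [0.5448, -0.1725, 0.1062]
ee_rot: [0.001, 0.201, 0.98, -0.0]
ft_force: [-3.6, 1.8, 12.8]
finger_gap: 0.016
grasp_force: 88.8
```

move_arm([
  {"grip": 1,"dx": 0,"dy": 0,"dz": 0.02,"rx": 0,"ry": 0,"rz": 0},
  {"grip": 1,"dx": 0,"dy": 0,"dz": 0.04,"rx": 0,"ry": 0,"rz": 0},
  {"grip": 1,"dx": 0,"dy": 0,"dz": 0.04,"rx": 0,"ry": 0,"rz": 0},
  {"grip": 1,"dx": 0,"dy": 0,"dz": 0.04,"rx": 0,"ry": 0,"rz": 0},
])

```text
t: 12.92
tool_pos: [0.5446, -0.1724, 0.1055]
ee_rot: [0.001, 0.201, 0.98, -0.0]
ft_force: [-3.6, 0.9, 10.0]
finger_gap: 0.0161
grasp_force: 88.8
```

move_arm([
  {"grip": 1,"dx": 0,"dy": 0,"dz": 0,"rx": 0,"ry": 0,"rz": 0},
  {"grip": 1,"dx": 0,"dy": 0,"dz": 0,"rx": 0,"ry": 0,"rz": 0},
  {"grip": 1,"dx": 0,"dy": 0,"dz": 0,"rx": 0,"ry": 0,"rz": 0},
])

```text
t: 13.17
tool_pos: [0.5439, -0.1721, 0.1026]
ee_rot: [0.0, 0.201, 0.979, -0.0]
ft_force: [-1.6, 0.4, 4.2]
finger_gap: 0.0163
grasp_force: 88.8
```

The spring has snapped: the wrist reading fell from about 13 N to 4 N with the pin about 12 mm in. I stop pressing here and lift out.

move_arm([
  {"grip": 1,"dx": 0,"dy": 0,"dz": -0.5,"rx": 0,"ry": 0,"rz": 0},
  {"grip": 1,"dx": 0,"dy": 0,"dz": -1.2,"rx": 0,"ry": 0,"rz": 0},
  {"grip": 1,"dx": 0,"dy": 0,"dz": -2.2,"rx": 0,"ry": 0,"rz": 0},
  {"grip": 1,"dx": 0,"dy": 0,"dz": -3.5,"rx": 0,"ry": 0,"rz": 0},
  {"grip": 1,"dx": 0,"dy": 0,"dz": -5,"rx": 0,"ry": 0,"rz": 0},
  {"grip": 1,"dx": 0,"dy": 0,"dz": -6.5,"rx": 0,"ry": 0,"rz": 0},
  {"grip": 1,"dx": 0,"dy": 0,"dz": -8.5,"rx": 0,"ry": 0,"rz": 0},
  {"grip": 1,"dx": 0,"dy": 0,"dz": -10.5,"rx": 0,"ry": 0,"rz": 0},
  {"grip": 1,"dx": 0,"dy": 0,"dz": -11,"rx": 0,"ry": 0,"rz": 0},
  {"grip": 1,"dx": 0,"dy": 0,"dz": -11,"rx": 0,"ry": 0,"rz": 0},
  {"grip": 1,"dx": 0,"dy": 0,"dz": -11,"rx": 0,"ry": 0,"rz": 0},
])

```text
t: 14.08
tool_pos: [0.5432, -0.1718, 0.2113]
ee_rot: [-0.0, 0.202, 0.979, 0.0]
ft_force: [-0.3, -0.7, -2.4]
finger_gap: 0.0163
grasp_force: 88.6
```

move_arm([
  {"grip": 1,"dx": 0.8,"dy": 1.9,"dz": 0,"rx": 0,"ry": 0,"rz": 0},
  {"grip": 1,"dx": 2,"dy": 4.7,"dz": 0,"rx": 0,"ry": 0,"rz": 0},
  {"grip": 1,"dx": 3.3,"dy": 7.8,"dz": 0,"rx": 0,"ry": 0,"rz": 0},
  {"grip": 1,"dx": 4.7,"dy": 11.1,"dz": 0,"rx": 0,"ry": 0,"rz": 0},
  {"grip": 1,"dx": 6.1,"dy": 14.4,"dz": 0,"rx": 0,"ry": 0,"rz": 0},
  {"grip": 1,"dx": 7.5,"dy": 17.7,"dz": 0,"rx": 0,"ry": 0,"rz": 0},
  {"grip": 1,"dx": 8.9,"dy": 21,"dz": 0,"rx": 0,"ry": 0,"rz": 0},
  {"grip": 1,"dx": 10.3,"dy": 24.3,"dz": 0,"rx": 0,"ry": 0,"rz": 0},
  {"grip": 1,"dx": 11.5,"dy": 27.2,"dz": 0,"rx": 0,"ry": 0,"rz": 0},
  {"grip": 1,"dx": 12.3,"dy": 29.2,"dz": 1,"rx": 0,"ry": 0,"rz": 0},
  {"grip": 1,"dx": 12.6,"dy": 29.9,"dz": 2,"rx": 0,"ry": 0,"rz": 0},
  {"grip": 1,"dx": 12.6,"dy": 29.9,"dz": 3,"rx": 0,"ry": 0,"rz": 0},
  {"grip": 1,"dx": 12.6,"dy": 29.9,"dz": 4,"rx": 0,"ry": 0,"rz": 0},
  {"grip": 1,"dx": 12.6,"dy": 29.9,"dz": 4,"rx": 0,"ry": 0,"rz": 0},
  {"grip": 1,"dx": 12.6,"dy": 29.9,"dz": 4,"rx": 0,"ry": 0,"rz": 0},
])

```text
t: 15.33
tool_pos: [0.5451, 0.1511, 0.1703]
ee_rot: [-0.002, 0.202, 0.979, -0.001]
ft_force: [0.4, 0.4, -2.0]
finger_gap: 0.0164
grasp_force: 88.5
```

Run:
```python
from h import *
o=observe();print({k:np.round(v,4) for k,v in o.items()})
s=snap('scene','s6');w=snap('wrist','w6')
p=o['tool_pos'];tip=p-[0,0,.0877]
q=[tip,[.5455,.153,.068]];print(proj(s,q),proj(w,q))
a=cv2.imread('pics/s6.png');u=proj(s,[tip])[0].astype(int);v=proj(w,[tip])[0].astype(int)
b=cv2.imread('pics/w6.png');print(u-[40,60],v-[40,60])
cv2.imwrite('pics/c6.png',np.hstack([cv2.resize(i[c[1]-60:c[1]+60,c[0]-40:c[0]+40],(400,600),interpolation=2) for i,c in((a,u),(b,v))]))
```

```text
{'t': np.float64(15.3333), 'qpos': array([ 9.1200e-02,  1.0760e-01,  1.9006e+00, -4.0000e-04,  1.1367e+00,
       -1.0720e+00]), 'dq': array([-0.0016, -0.0202, -0.0314,  0.0044, -0.0002,  0.0031]), 'joint_efforts': array([ 2.78000e-01, -3.23571e+01, -2.79669e+01,  6.70000e-03,
        1.85000e-02, -1.90000e-03]), 'tool_pos': array([0.5451, 0.1511, 0.1703]), 'ee_rot': array([-1.600e-03,  2.023e-01,  9.793e-01, -7.000e-04]), 'ft_force': array([ 0.3616,  0.3942, -2.0013]), 'wrist_torque': array([-0.038 ,  0.0141,  0.056 ]), 'grasp_force': np.float64(88.529), 'finger_gap': np.float64(0.0164)}
[[377.2599231  280.52449419]
 [377.28752239 287.55282782]] [[319.00307072 248.92176182]
 [322.01766795 241.04044738]]
[337 220] [279 188]
```

View pics/c6.png

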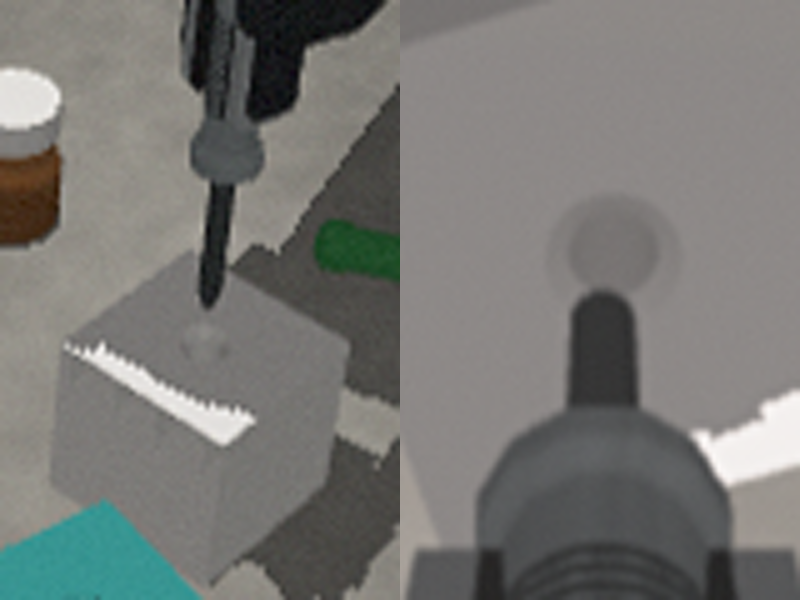

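In this view the tip is at (319.4,247.8) and the hole at (321.6,238.8) in the wrist picture. In the scene picture they are at (378.2,280.8) and (377.6,288.2).

Run:
```python
from h import *
from scipy.spatial.transform import Rotation as R
s=load('s6');w=load('w6');o=observe();q=o['ee_rot'];M=R.from_quat(np.r_[q[1:],q[0]]).as_matrix()
z=o['tool_pos'][2]-.0877
for im,t,b in((s,(378.2,280.8),(377.6,288.2)),(w,(319.4,247.8),(321.6,238.8))):
    T=atz(im,*t,z);B=atz(im,*b,.068);print(T,B,(M.T@(B-T))*100)
print(o['tool_pos'],q)
```

```text
[0.54675769 0.15372861 0.08456484] [0.5465422  0.15429098 0.068     ] [0.04289967 0.042975   1.65646614]
[0.54393327 0.15184082 0.08456484] [0.54398723 0.15335501 0.068     ] [0.05588654 0.14104137 1.65646647]
[0.54634606 0.15133507 0.17226484] [ 2.51078678e-04  2.02361265e-01  9.79310908e-01 -1.64741600e-05]
```

move_arm([
  {"grip": 1,"dx": 0.05,"dy": 0.1,"dz": 0.5,"rx": 0,"ry": 0,"rz": 0},
  {"grip": 1,"dx": 0.05,"dy": 0.1,"dz": 1.2,"rx": 0,"ry": 0,"rz": 0},
  {"grip": 1,"dx": 0.05,"dy": 0.1,"dz": 2,"rx": 0,"ry": 0,"rz": 0},
  {"grip": 1,"dx": 0.05,"dy": 0.1,"dz": 3,"rx": 0,"ry": 0,"rz": 0},
  {"grip": 1,"dx": 0.05,"dy": 0.1,"dz": 4,"rx": 0,"ry": 0,"rz": 0},
  {"grip": 1,"dx": 0.05,"dy": 0.1,"dz": 5,"rx": 0,"ry": 0,"rz": 0},
  {"grip": 1,"dx": 0.05,"dy": 0.1,"dz": 6,"rx": 0,"ry": 0,"rz": 0},
  {"grip": 1,"dx": 0.05,"dy": 0.1,"dz": 7,"rx": 0,"ry": 0,"rz": 0},
  {"grip": 1,"dx": 0.05,"dy": 0.1,"dz": 7,"rx": 0,"ry": 0,"rz": 0},
  {"grip": 1,"dx": 0.05,"dy": 0.1,"dz": 7,"rx": 0,"ry": 0,"rz": 0},
  {"grip": 1,"dx": 0.05,"dy": 0.1,"dz": 7,"rx": 0,"ry": 0,"rz": 0},
])

```text
t: 16.35
tool_pos: [0.5462, 0.1537, 0.1023]
ee_rot: [0.0, 0.201, 0.979, 0.0]
ft_force: [-0.1, 0.5, -2.7]
finger_gap: 0.0161
grasp_force: 88.5
```

move_arm([
  {"grip": 1,"dx": 0,"dy": 0,"dz": 0.3,"rx": 0,"ry": 0,"rz": 0},
  {"grip": 1,"dx": 0,"dy": 0,"dz": 0.6,"rx": 0,"ry": 0,"rz": 0},
  {"grip": 1,"dx": 0,"dy": 0,"dz": 0.75,"rx": 0,"ry": 0,"rz": 0},
  {"grip": 1,"dx": 0,"dy": 0,"dz": 0.85,"rx": 0,"ry": 0,"rz": 0},
  {"grip": 1,"dx": 0,"dy": 0,"dz": 0.92,"rx": 0,"ry": 0,"rz": 0},
  {"grip": 1,"dx": 0,"dy": 0,"dz": 0.92,"rx": 0,"ry": 0,"rz": 0},
  {"grip": 1,"dx": 0,"dy": 0,"dz": 0.92,"rx": 0,"ry": 0,"rz": 0},
])

```text
t: 16.93
tool_pos: [0.5458, 0.1536, 0.0937]
ee_rot: [-0.0, 0.201, 0.979, -0.0]
ft_force: [-2.7, -0.3, 5.5]
finger_gap: 0.0164
grasp_force: 88.6
```

move_arm([
  {"grip": 1.8,"dx": 0,"dy": 0,"dz": 0,"rx": 0,"ry": 0,"rz": 0},
  {"grip": 2.2,"dx": 0,"dy": 0,"dz": 0,"rx": 0,"ry": 0,"rz": 0},
  {"grip": 3,"dx": 0,"dy": 0,"dz": 0,"rx": 0,"ry": 0,"rz": 0},
  {"grip": 5,"dx": 0,"dy": 0,"dz": 0,"rx": 0,"ry": 0,"rz": 0},
  {"grip": 7,"dx": 0,"dy": 0,"dz": 0,"rx": 0,"ry": 0,"rz": 0},
  {"grip": 8.5,"dx": 0,"dy": 0,"dz": 0,"rx": 0,"ry": 0,"rz": 0},
  {"grip": 8.5,"dx": 0,"dy": 0,"dz": 0,"rx": 0,"ry": 0,"rz": 0},
  {"grip": 8.5,"dx": 0,"dy": 0,"dz": -1,"rx": 0,"ry": 0,"rz": 0},
  {"grip": 8.5,"dx": 0,"dy": 0,"dz": -4,"rx": 0,"ry": 0,"rz": 0},
  {"grip": 8.5,"dx": 0,"dy": 0,"dz": -8,"rx": 0,"ry": 0,"rz": 0},
  {"grip": 8.5,"dx": 0,"dy": 0,"dz": -12,"rx": 0,"ry": 0,"rz": 0},
  {"grip": 8.5,"dx": 0,"dy": 0,"dz": -15,"rx": 0,"ry": 0,"rz": 0},
  {"grip": 8.5,"dx": 0,"dy": 0,"dz": -15,"rx": 0,"ry": 0,"rz": 0},
  {"grip": 8.5,"dx": 0,"dy": 0,"dz": -15,"rx": 0,"ry": 0,"rz": 0},
  {"grip": 8.5,"dx": 0,"dy": 0,"dz": -15,"rx": 0,"ry": 0,"rz": 0},
])

```text
t: 18.18
tool_pos: [0.5454, 0.1536, 0.2426]
ee_rot: [-0.0, 0.201, 0.979, -0.0]
ft_force: [0.4, -0.3, -0.5]
finger_gap: 0.0847
grasp_force: 0.0
```

Run:
```python
from h import *
s=snap('scene','s7');w=snap('wrist','w7');t=snap('top','t7')
a=cv2.imread('pics/s7.png');b=cv2.imread('pics/w7.png')
cv2.imwrite('pics/c7.png',np.hstack([cv2.resize(a[240:320,175:415],(720,240),interpolation=2)[:, :480] if 0 else cv2.resize(a[230:340,325:435],(400,400),interpolation=2),cv2.resize(b[130:290,240:400],(400,400),interpolation=2)]))
A=cv2.imread('pics/s1.png');d=cv2.absdiff(a,A).max(2);print('jig region diff',(d[200:280,190:290]>30).sum(),'jar',(d[230:270,325:352]>30).sum())
```

```text
jig region diff 0 jar 0
```

View pics/c7.png

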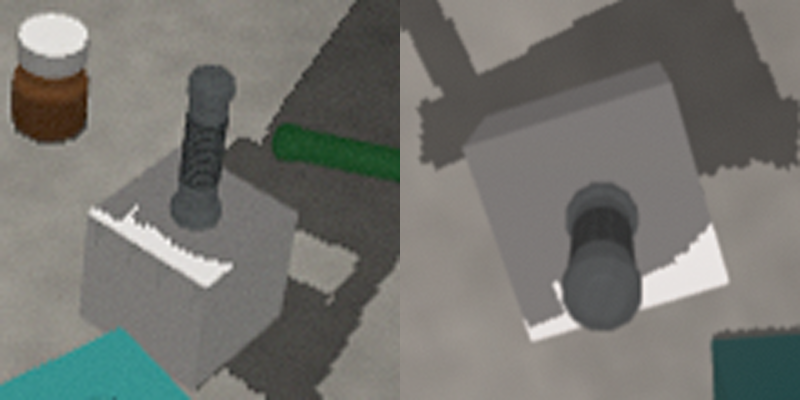

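The last picture shows the punch upright with its collar on the white stand's top and the gripper clear of it. The jig and jar regions are unchanged from the first picture.

```bash
python3 -c "from cell import finish_job;print(finish_job())"
```

```text
the job is handed in; nothing more can be done
None
```

The punch went down through the guide bush and was pressed until its spring snapped (pin about 12 mm in, short of the 14.5 mm hard stop). It is back in its stand, upright and released, and the job was handed in at about 18 s.

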